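# Set the sprung foot leg of a laundry shelf pole to its tape mark and shut its cam lever

### The job

The sprung foot leg of the laundry shelf pole has to be set to the length marked with the band of tape: push the leg in against its spring until the end of its clamp collar just meets the tape, and while you hold it there squeeze the cam lever fully shut against the tube. Finish still holding, gripped across the white leg tube and the shut lever with the collar still at the tape: the clamp's screw is not adjusted yet, so the lever alone will not keep the leg in. Leave the other things on the counter where they are.

Things in the scene. Friction and masses are not known exactly. Their poses are not given: they have to be found in the camera images.
- pole: Foot section of a telescopic shelf pole, level, strapped by two grey saddles to a board fixed on the counter. Origin: on the counter below the collar's end as it is with the leg fully out. +x level along the pole to the foot, +y level to the cam lever's side, z up. Pole axis 60 mm up. Bright inner tube 22 mm thick. Nearest saddle x -154 to -126 mm, 77 mm high; 16 mm board x -90 to -450 mm.
- foot_leg: Sprung leg sliding on the inner tube along x. Origin: on the axis in the collar's end facing the tape; axes as pole. Grey collar d 36 mm, x 0 to 40; white tube d 28 to x 195; rubber foot d 56 to x 225. Finger wing on collar: x 30 to 40, y -12 to -46, z +-14; push on its x = 40 face. Spring pushes out 4.4 N + 40 N/m, drag 1 N; let go, it pops out. 90 mm stroke, starts out.
- tape_band: Length mark: band of black tape 8 mm wide round the bright inner tube. Origin: on the pole's axis at the band's edge facing the collar; axes as pole; the band lies at x = -8 to 0 mm. The leg is at the mark when its origin meets this origin, 30 to 65 mm in from fully out.
- cam_lever (a joint): Angle of the black cam lever about its upright pin, rad: 0 shut along the tube, about 0.4 at the start, tip swung out to +y. Pin at x 12, y 24 mm of foot_leg; lever 75 mm long towards the foot, 8 thick, 16 tall. Shut, outer face at y 26 (tube and lever 40 mm across, y -14 to 26); at 0.4 rad outer face y 43, 45 mm from the pin. Stiff (0.15 N m), stays where left; does not hold the leg by itself.
- leg_tube: The white tube of the leg with the rubber foot, fast to the collar: one part with foot_leg, same origin and axes. The tube is at x 40 to 195 mm, 28 mm in diameter.
- lever_arm: The arm of the cam lever, turning with it. Origin: on its upright pin at mid height; its x runs along the arm to the free end at x 75 mm; outer face at y +2, inner face at y -6 mm; the last 18 mm flare outwards a little.
- detergent: White detergent bottle with grey cap, 72 mm in diameter, 190 mm tall, standing; origin at the centre of its underside. Leave alone.
- screwdriver: Screwdriver with black handle, 200 mm long, lying; origin under its middle. Leave alone.
- spare_foot: Spare black rubber foot, 56 mm in diameter, 30 mm tall; origin at the centre of its underside. Leave alone.
- tape_roll: Roll of black tape lying flat, 92 mm in diameter, 19 mm tall; origin at the centre of its underside. Leave alone.

How it is judged (in metres and radians):
On the way:
1. the leg is held at the tape mark with the cam lever still open (x of foot_leg in the frame of tape_band between -0.004 and 0.004 m and value of joint cam_lever above 0.2 rad and contact force between the fingers and foot_leg above 1 N), for 0.2 s.
At the end, for the whole second after the job is handed in: The collar's end is within 4 mm of the edge of the tape that faces it, the cam lever is shut (within 0.07 rad), the leg is at rest, and the fingers still grip across it: more than 5 N on the white tube and more than 5 N on the lever arm (x of foot_leg in the frame of tape_band between -0.004 and 0.004 m and value of joint cam_lever below 0.07 rad and contact force between the fingers and leg_tube above 5 N and linear speed of foot_leg below 0.01 m/s and contact force between the fingers and lever_arm above 5 N); the arm keeps its last pose, push and grip.
It fails at once if the detergent bottle was shifted (distance of detergent from where it was at the start of the episode above 0.03 m).
It fails at once if the screwdriver was shifted (distance of screwdriver from where it was at the start of the episode above 0.03 m).
It fails at once if the spare foot was shifted (distance of spare_foot from where it was at the start of the episode above 0.03 m).
It fails at once if the tape roll was shifted (distance of tape_roll from where it was at the start of the episode above 0.03 m).
It also fails if it takes over 38 s, if anything falls off the work surface, if the arm or the gripper's body presses on something with over 40 N, if the wrist force passes 120 N, or if a joint passes its speed limit or range.

### The arm

A 6-joint arm with a two-finger parallel gripper is mounted at the origin on the work surface. World frame = base frame: x ahead of the robot, y to its left, z up, the work surface at z = 0. Lengths are in mm, angles in rad, forces in N, time in s.
With the tool pointing down it reaches from about 275 to 825 mm from the base axis. Payload 4.9 kg.
Tool frame: the origin (TCP) lies at the very end of the fingers, on their centre line; the grasp point (between the pads) lies 19 mm behind it; x points along the fingers, z is the direction in which the jaws open and shut, and the axes are right-handed (so a half turn about x gives the same grasp; the last joint's range is limited). The gripper opens to 85 mm and grips with 20 to 120 N. Pads are 22 mm wide; open, the fingers measure 114 mm over their backs; the gripper's body (76 mm by 85 mm) begins 54 mm behind the grasp point. The pads swing forward as they close: fully open they stand 13 mm farther back than shut.
Start: joints at [1.209, 0.326, -0.193, 1.052, 0, 1.437], TCP at [124.202, 535.81, 231.281] pointing down, gripper open.
Joint ranges: [-2.65, 2.65], [-0.97, 1.79], [-1.3, 1.35], [-1.93, 2.1], [-1.47, 1.37], [-3.14, 3.14]. Speed limits (rad/s): [2.57, 2.57, 3.14, 3.14, 3.14, 3.14].

### API

Orientations are given as a 3x3 rotation matrix whose columns are the frame's x, y, z axes.
In Python, from cell import r gives the robot as it stands.
- The arm moves only by the tool move_arm, never from a script. Its arguments are lists of equal length, an entry for each row: "delta_pos": the shift along the tool's x, y, z in mm, a list of three; "twist": the turn, a rotation vector about the tool's x, y, z in degrees, a list of three. In form: {"delta_pos": [[x, y, z], ...], "twist": [[wx, wy, wz], ...]}. A call has 1 to 8 rows; each row is the pose to reach, as a shift and turn from the pose commanded when the call began, along the tool's axes at that moment; what a row does not reach only later rows make up. A row lasts 1/12 s, in which the tool goes at most 41.7 mm and 7.16 degrees, less where a joint would pass 70% of its speed; a pose out of reach is approached as far as the arm can. A call with a gripper value outside its range is refused whole. "grip" is the finger opening in mm, from 0 to 85.4, set as the call begins (left out, the last holds). The fingers move at their own pace and stop on an object; the grip force is fixed at half the most. Time passes only in rows, so rows that repeat a pose let the fingers close. It gives the time, the measured TCP pose, the force and the opening at its end, in the units of the state.
- r.get_obs(): the state, without advancing time (a new reading comes with each control period).
- r.camera(name): name is "side" or "top"; returns a dict with "color" (400x640x3 uint8, red, green, blue), "range_z" (400x640 float32, mm along the optical axis (not along the pixel's ray), 0 where there is no reading), "fx", "fy", "cx", "cy" (pixels), "dist_coeffs" ([k1, k2, p1, p2, k3] as OpenCV has them; the pictures are not rectified), "R" (3x3) and "t" (3): a world point X has camera coordinates R X + t. Camera axes: x right, y down, z forward; pixel columns grow to the right and rows downward; lengths in mm; the calibration is good to about 2 mm. A picture is of the moment at which its call begins.
- r.close_job(): hands the job in, once; it reports no verdict.
The state is a dict: "t": time; "q": joint angles; "joint_velocities": joint speeds; "joint_torque": joint torques, N m; "tool_pos": TCP position; "ee_rot": TCP orientation; "wrist_force": force on the tool from outside, world axes, zero at the start; "wrist_torque": the same for the moment, N m; "finger_gap": finger opening in mm.
Only numpy, scipy, OpenCV 4.12 (cv2) and the standard library are available. Lean on these libraries where they do the work, as an engineer would, in place of code of your own. Each camera call takes 0.05 s, during which the arm holds its last target.

## Working session

There is one attempt and no reset: what is moved stays moved. The work goes in short steps, Python scripts to look and compute and a tool call to move; the robot and the scene stay as the last step left them, time stands still between calls to the robot, and variables do not carry over. Pictures are saved under pics/ and viewed, and the job is handed in when it is done.

Besides the shell and the picture viewer there is one more tool, called after "Request:" by a JSON object that holds its "fn" and its "kwargs", one argument or row to a line. move_arm: Moves the arm, as the interface text tells. Its arguments: {"type":"object","properties":{"delta_pos":{"type":"array"},"twist":{"type":"array"},"grip":{"type":"number"}},"required":["delta_pos","twist"]}

```bash
mkdir -p pics; ls; python3 - <<'E'
from cell import r
import cv2,numpy as np,pickle
o=r.get_obs();print({k:np.round(v,3).tolist() for k,v in o.items()})
for n in("side","top"):
    c=r.camera(n);pickle.dump(c,open(f'pics/{n}0.pkl','wb'))
    cv2.imwrite(f'pics/{n}0.png',cv2.cvtColor(c['color'],cv2.COLOR_RGB2BGR))
    print(n,c['fx'],c['cx'],c['cy'],c['dist_coeffs'],np.round(-np.array(c['R']).T@c['t']),np.round(c['R'],3).tolist())
E
```

```text
pics
{'t': 0.0, 'q': [1.209, 0.327, -0.194, 1.052, -0.0, 1.437], 'joint_velocities': [-0.001, 0.001, 0.0, -0.0, -0.001, -0.001], 'joint_torque': [-0.0, -44.341, 26.244, 0.015, -0.0, -0.0], 'tool_pos': [123.989, 535.248, 230.51], 'ee_rot': [[-0.001, -0.974, 0.226], [-0.002, 0.226, 0.974], [-1.0, 0.0, -0.002]], 'wrist_force': [-1.532, 0.301, -0.276], 'wrist_torque': [-0.034, -0.024, -0.01], 'finger_gap': 85.388}
side 372.7298509978423 321.65239365860833 198.41415321703894 [-0.0708367  0.         0.         0.         0.       ] [ 291. -620.  633.] [[0.903, -0.43, 0.013], [-0.304, -0.66, -0.687], [0.304, 0.616, -0.726]]
top 433.8748575254571 319.2921340149139 201.0448671338958 [-0.11805269  0.          0.          0.          0.        ] [ 468. -153.  957.] [[0.01, -1.0, -0.008], [-0.995, -0.009, -0.095], [0.095, 0.009, -0.995]]
```

View pics/side0.png

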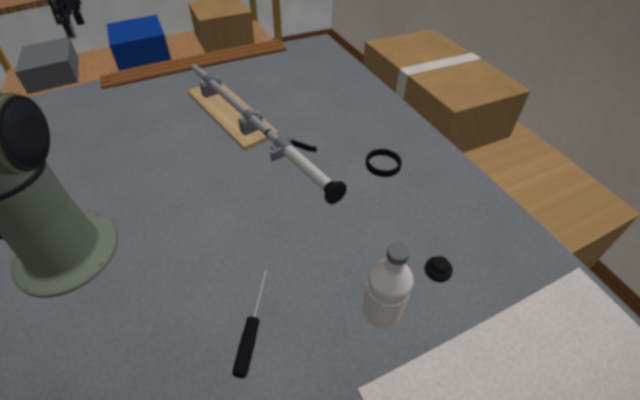

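View pics/top0.png

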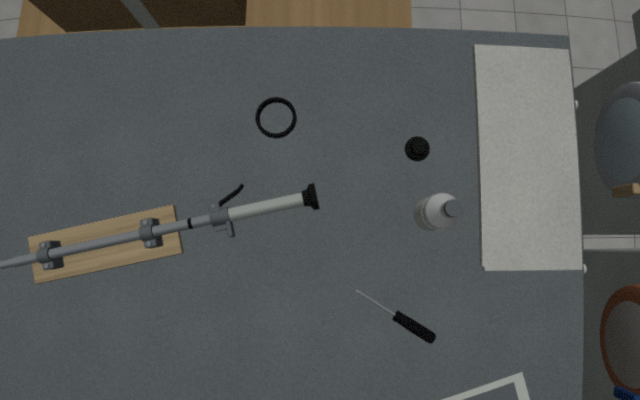

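The side view shows the pole from about (200,70) to the foot at (335,190). In the top view the foot is near (312,196), the collar near (218,216), the tape band near (190,223), the lever tip near (241,187) and the wing near (231,230). Next I'll enlarge the collar area and measure it.

```bash
cat > h.py <<'E'
import numpy as np,cv2,pickle
def ray(c,px):
    K=np.array([[c['fx'],0,c['cx']],[0,c['fy'],c['cy']],[0,0,1.]])
    p=cv2.undistortPoints(np.array(px,float).reshape(-1,1,2),K,np.array(c['dist_coeffs'])).reshape(-1,2)
    R=np.array(c['R']);t=np.array(c['t'])
    d=np.c_[p,np.ones(len(p))]@R
    return -R.T@t,d
def plane(c,px,z):
    o,d=ray(c,px); return o+d*((z-o[2])/d[:,2])[:,None]
def proj(c,X):
    K=np.array([[c['fx'],0,c['cx']],[0,c['fy'],c['cy']],[0,0,1.]])
    R=np.array(c['R'])
    return cv2.projectPoints(np.array(X,float).reshape(-1,1,3),cv2.Rodrigues(R)[0],np.array(c['t'],float),K,np.array(c['dist_coeffs']))[0].reshape(-1,2)
E
python3 - <<'E'
from h import *
c=pickle.load(open('pics/top0.pkl','rb'))
im=cv2.cvtColor(c['color'],cv2.COLOR_RGB2BGR)
cv2.imwrite('pics/topz.png',cv2.resize(im[165:265,130:330],None,fx=4,fy=4,interpolation=cv2.INTER_CUBIC))
c2=pickle.load(open('pics/side0.pkl','rb'))
im=cv2.cvtColor(c2['color'],cv2.COLOR_RGB2BGR)
cv2.imwrite('pics/sidez.png',cv2.resize(im[60:210,180:360],None,fx=4,fy=4,interpolation=cv2.INTER_CUBIC))
# height map from depth in top: foot area
for px in [(150,232),(180,225),(190,223),(205,219),(218,216),(231,230),(240,212),(270,206),(295,201),(312,196),(240,187),(230,195)]:
    o,d=ray(c,[px]);z=c['range_z'][px[1],px[0]];print(px,np.round(o+d[0]*z,1), plane(c,[px],60)[0].round(1))
E
```

```text
(150, 232) [484.8 206.2  73.4] [485.1 211.7  60. ]
(180, 225) [500.4 142.8  72.2] [500.8 146.9  60. ]
(190, 223) [504.9 122.2  70.7] [505.3 125.6  60. ]
(205, 219) [513.5  90.6  71.4] [514.1  93.8  60. ]
(218, 216) [ 468.3 -152.9  956.9] [520.7  66.3  60. ]
(231, 230) [491.5  35.4  72.7] [491.9  38.1  60. ]
(240, 212) [528.7  17.8  72.3] [529.6  20.1  60. ]
(270, 206) [541.4 -44.4  75.9] [542.7 -42.4  60. ]
(295, 201) [552.5 -95.1  72.5] [553.7 -94.3  60. ]
(312, 196) [ 561.3 -130.3   89.6] [ 564.5 -129.5   60. ]
(240, 187) [581.   20.   68.4] [582.   21.6  60. ]
(230, 195) [564.   40.3  69. ] [565.   42.3  60. ]
```

View pics/topz.png

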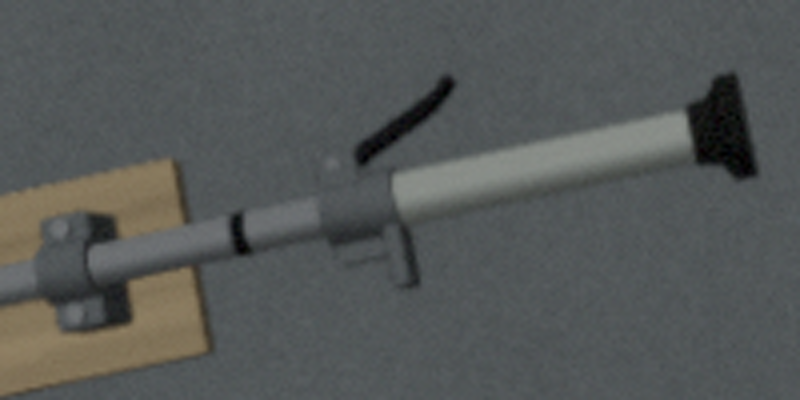

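View pics/sidez.png

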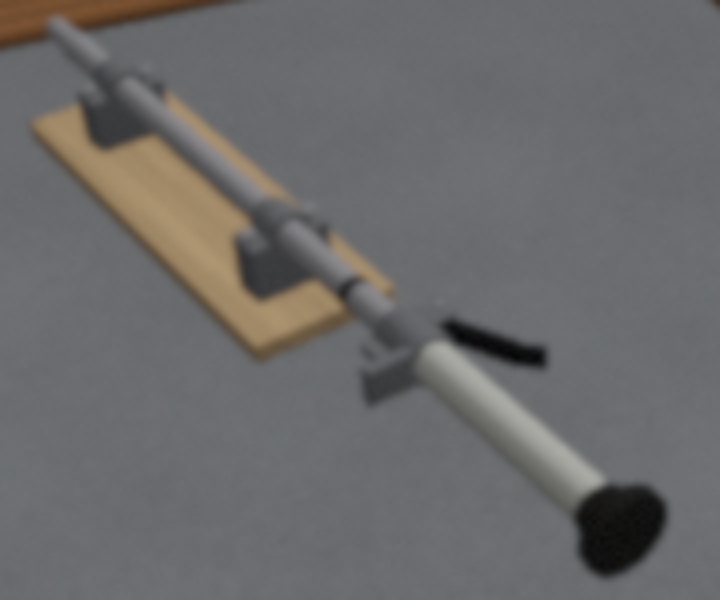

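The top zoom shows the tape's collar-side edge near zoom column 246 and the collar end near column 322. The lever is open and the wing points down the image. I'll now fit the axis and the edges.

```bash
cat > m.py <<'E'
from h import *
import sys
def hsv(c): return cv2.cvtColor(c['color'],cv2.COLOR_RGB2HSV)
def frame(c):
    g=c['color'].astype(int).sum(2)/3
    return g
E
python3 - <<'E'
from h import *
c=pickle.load(open('pics/top0.pkl','rb'))
g=cv2.cvtColor(c['color'],cv2.COLOR_RGB2GRAY).astype(float)
# axis: white tube mid line
m=((g>125)).astype(np.uint8); m[:, :225]=0;m[:,310:]=0;m[:170]=0;m[240:]=0
n,l,s,ce=cv2.connectedComponentsWithStats(m);k=1+np.argmax(s[1:,4]);print('white',s[k],ce[k])
pts=[]
for x in range(233,300):
    ys=np.where(l[:,x]==k)[0]
    if len(ys)>4: pts.append((x,(ys.min()+ys.max())/2))
P=plane(c,pts,60)[:,:2]
vx,vy,x0,y0=cv2.fitLine(P.astype(np.float32),cv2.DIST_HUBER,0,.01,.01).ravel()
d=np.array([vx,vy]);d*=-np.sign(vy); n_=np.array([-d[1],d[0]])
print('dir',d,np.degrees(np.arctan2(d[1],d[0])),'pt',x0,y0,'res',np.std((P-[x0,y0])@n_))
# bright tube midline between saddle and tape check by gradient: world offsets sampled across
A=np.array([x0,y0])
def prof(c,g,s,off,z):
    W=np.array([[*(A+d*a+n_*off),z] for a in s]); p=proj(c,W).astype(np.float32)
    return cv2.remap(g.astype(np.float32),p[:,0].reshape(-1,1),p[:,1].reshape(-1,1),cv2.INTER_CUBIC).ravel()
def prof_y(c,g,s,z):
    W=np.array([[*(A+n_*o),z] for o in s]);return
np.savez('axis.npz',A=A,d=d,n=n_)
c2=pickle.load(open('pics/side0.pkl','rb'));g2=cv2.cvtColor(c2['color'],cv2.COLOR_RGB2GRAY).astype(float)
print('cross-check tube axis y-profile at s=0..: ')
for a in(-60,-20,-190,-215):
    o=np.arange(-30,31,3);W=np.array([[*(A+d*a+n_*v),60] for v in o]);p=proj(c,W).astype(np.float32)
    print(a,[int(v) for v in cv2.remap(g.astype(np.float32),p[:,0].reshape(-1,1),p[:,1].reshape(-1,1),cv2.INTER_LINEAR).ravel()])
s=np.arange(-190,110,2.)
pr=prof(c,g,s,0,71); print('top z71'); print([(int(a),int(v)) for a,v in zip(s,pr)])
E
```

```text
white [229 194  73  22 534] [265.00374532 204.26217228]
dir [ 0.22247136 -0.9749392 ] -77.14577 pt 546.76184 -33.906467 res 0.3904179828954684
cross-check tube axis y-profile at s=0..: 
-60 [84, 83, 84, 81, 76, 84, 98, 118, 131, 138, 138, 138, 136, 110, 87, 84, 83, 83, 87, 86, 73]
-20 [85, 83, 83, 83, 78, 85, 100, 117, 130, 137, 139, 137, 135, 109, 86, 84, 83, 86, 85, 86, 85]
-190 [72, 71, 72, 70, 66, 60, 67, 86, 102, 110, 110, 104, 86, 70, 72, 71, 70, 70, 69, 69, 70]
-215 [120, 117, 114, 117, 116, 74, 68, 86, 104, 111, 110, 107, 109, 117, 117, 113, 108, 107, 114, 119, 119]
top z71
[(-190, 106), (-188, 111), (-186, 108), (-184, 109), (-182, 108), (-180, 110), (-178, 110), (-176, 109), (-174, 108), (-172, 108), (-170, 104), (-168, 83), (-166, 42), (-164, 14), (-162, 24), (-160, 53), (-158, 100), (-156, 109), (-154, 110), (-152, 108), (-150, 108), (-148, 109), (-146, 110), (-144, 109), (-142, 111), (-140, 110), (-138, 109), (-136, 111), (-134, 110), (-132, 110), (-130, 108), (-128, 108), (-126, 111), (-124, 108), (-122, 108), (-120, 96), (-118, 88), (-116, 83), (-114, 85), (-112, 85), 
[... 532 characters left out ...]
20, 139), (-18, 137), (-16, 136), (-14, 137), (-12, 137), (-10, 137), (-8, 138), (-6, 139), (-4, 140), (-2, 138), (0, 136), (2, 136), (4, 138), (6, 135), (8, 137), (10, 137), (12, 140), (14, 139), (16, 138), (18, 139), (20, 138), (22, 139), (24, 139), (26, 139), (28, 137), (30, 137), (32, 137), (34, 137), (36, 138), (38, 139), (40, 138), (42, 138), (44, 138), (46, 137), (48, 138), (50, 140), (52, 136), (54, 136), (56, 140), (58, 138), (60, 136), (62, 138), (64, 138), (66, 139), (68, 138), (70, 140), (72, 139), (74, 137), (76, 102), (78, 37), (80, 18), (82, 26), (84, 25), (86, 16), (88, 17), (90, 13), (92, 9), (94, 1), (96, 18), (98, 13), (100, 16), (102, 16), (104, 28), (106, 47), (108, 75)]
```

```bash
python3 - <<'E'
from h import *
q=np.load('axis.npz');A,d,n=q['A'],q['d'],q['n']
c=pickle.load(open('pics/top0.pkl','rb'))
def gray(c): return cv2.GaussianBlur(cv2.cvtColor(c['color'],cv2.COLOR_RGB2GRAY),(0,0),.6).astype(np.float32)
g=gray(c)
def samp(c,g,W):
    p=proj(c,W).astype(np.float32);return cv2.remap(g,p[:,0].reshape(-1,1),p[:,1].reshape(-1,1),cv2.INTER_CUBIC).ravel()
o=np.arange(-30,30,.5)
for rng,lab in(((-70,70),'white'),((-155,-124),'bright'),((-215,-172),'bright2')):
    S=np.arange(*rng,2.);E=[]
    for a in S:
        f=samp(c,g,np.array([[*(A+d*a+n*v),60] for v in o])); gr=np.gradient(f)
        mid=(o>0)&(o<20);i=np.where(mid)[0][np.argmin(gr[mid])]
        lo=(o<-6)&(o>-24);j=np.where(lo)[0][np.argmin(f[lo])]
        E.append((o[i],o[j]))
    E=np.array(E);k=np.polyfit(S,E[:,0],1);k2=np.polyfit(S,E[:,1],1)
    print(lab,'plus edge slope,val@mid',k[0],np.median(E[:,0]),'minus(dark)',k2[0],np.median(E[:,1]))
# side camera profile along axis, on the top line of tube at several heights
c2=pickle.load(open('pics/side0.pkl','rb'));g2=gray(c2)
for off in(-3.5,):
  s=np.arange(-174,-60,2.)
  for dy,z in((0,71),(-7.8,67.8)):
    f=samp(c2,g2,np.array([[*(A+d*a+n*(off+dy)),z] for a in s]));print('side',dy,z,[(int(a),int(v)) for a,v in zip(s,f)])
E
```

```text
white plus edge slope,val@mid 0.000389292275391494 9.0 minus(dark) 0.002055813139707724 -18.0
bright plus edge slope,val@mid 0.0143382352941176 5.5 minus(dark) 0.013602941176470516 -14.0
bright2 plus edge slope,val@mid -0.2854319593450026 6.0 minus(dark) -0.030773574251835124 -14.0
side 0 71 [(-174, 115), (-172, 104), (-170, 92), (-168, 85), (-166, 84), (-164, 91), (-162, 102), (-160, 112), (-158, 121), (-156, 126), (-154, 130), (-152, 131), (-150, 132), (-148, 132), (-146, 132), (-144, 132), (-142, 132), (-140, 131), (-138, 130), (-136, 130), (-134, 129), (-132, 125), (-130, 121), (-128, 113), (-126, 106), (-124, 100), (-122, 96), (-120, 94), (-118, 94), (-116, 94), (-114, 95), (-112, 95), (-110, 95), (-108, 95), (-106, 96), (-104, 95), (-102, 95), (-100, 96), (-98, 95), (-96, 96), (-94, 96), (-92, 97), (-90, 100), (-88, 110), (-86, 121), (-84, 136), (-82, 148), (-80, 154), (-78, 158), (-76, 160), (-74, 160), (-72, 161), (-70, 161), (-68, 161), (-66, 160), (-64, 160), (-62, 160)]
side -7.8 67.8 [(-174, 79), (-172, 69), (-170, 57), (-168, 51), (-166, 53), (-164, 59), (-162, 71), (-160, 82), (-158, 89), (-156, 94), (-154, 95), (-152, 96), (-150, 96), (-148, 96), (-146, 97), (-144, 96), (-142, 97), (-140, 96), (-138, 97), (-136, 96), (-134, 94), (-132, 92), (-130, 89), (-128, 84), (-126, 80), (-124, 75), (-122, 72), (-120, 72), (-118, 71), (-116, 72), (-114, 72), (-112, 72), (-110, 73), (-108, 73), (-106, 74), (-104, 75), (-102, 76), (-100, 77), (-98, 79), (-96, 81), (-94, 83), (-92, 84), (-90, 84), (-88, 85), (-86, 92), (-84, 102), (-82, 112), (-80, 118), (-78, 121), (-76, 122), (-74, 122), (-72, 123), (-70, 121), (-68, 123), (-66, 122), (-64, 123), (-62, 122)]
```

Measurements from the two views:

| Quantity | Value |
|---|---|
| Pole direction (towards foot) | (0.2225, -0.975) |
| Leg origin, world | (515.9, 81.0) mm |
| Gap to tape, top view | 40.4 mm |
| Gap to tape, side view | 41–43 mm |
| Collar length, top view | 39.9 mm (given 40) |

The lever is at about 0.4 rad, as stated. I'm moving to a hover at leg x 60, y 14.

Request:
{"fn": "move_arm", "kwargs": {
  "delta_pos": [
    [80,-523,-402],
    [80,-523,-402],
    [80,-523,-402],
    [80,-523,-402],
    [80,-523,-402],
    [80,-523,-402],
    [80,-523,-402],
    [80,-523,-402]
  ],
  "twist": [
    [64,0,0],
    [64,0,0],
    [64,0,0],
    [64,0,0],
    [64,0,0],
    [64,0,0],
    [64,0,0],
    [64,0,0]
  ],
  "grip": 85
}}

```text
t: 0.77
tool_pos: [334.8, 278.3, 190.8]
ee_rot: [[-0.0, -0.331, 0.944], [-0.0, 0.944, 0.331], [-1.0, 0.0, -0.0]]
wrist_force: [0.6, 0.8, -0.6]
finger_gap: 84.9
```

```bash
cat > go.py <<'E'
import sys,numpy as np
from cell import r
d=np.array([.2225,-.975]);d/=np.linalg.norm(d);n=np.array([-d[1],d[0]]);O=np.array([515.9,81.0])
def leg(p): v=np.array(p[:2])-O; return np.r_[v@d,v@n,p[2]]
def delta(x,y,z):
    o=r.get_obs();R=np.array(o['ee_rot']);p=np.array(o['tool_pos'])
    g=np.r_[O+x*d+y*n,z];a=np.degrees(np.arctan2(n[1],n[0])-np.arctan2(R[1,2],R[0,2]))
    print('t',round(o['t'],2),'leg-frame tcp',leg(p).round(1),'F',np.round(o['wrist_force'],1),'gap',round(o['finger_gap'],1))
    print('F leg',np.round([np.dot(o['wrist_force'][:2],d),np.dot(o['wrist_force'][:2],n)],1))
    print('delta tool',(R.T@(g-p)).round(1),'twist x',-a, 'tilt',R[:,0].round(4))
    print('tool axes of d',(R.T@np.r_[d,0]).round(3),'n',(R.T@np.r_[n,0]).round(3))
if __name__=='__main__': delta(*map(float,sys.argv[1:4]))
E
python3 go.py 60 14 150
```

```text
t 0.77 leg-frame tcp [-232.6 -132.6  190.8] F [ 0.6  0.8 -0.6] gap 84.9
F leg [-0.6  0.8]
delta tool [  40.8 -307.3  112.8] twist x 6.461500452721599 tilt [-1.e-04 -0.e+00 -1.e+00]
tool axes of d [-0.    -0.994 -0.113] n [-0.    -0.113  0.994]
```

Request:
{"fn": "move_arm", "kwargs": {
  "delta_pos": [
    [38,-285,108],
    [38,-285,108],
    [38,-285,108],
    [38,-285,108],
    [38,-285,108],
    [38,-285,108],
    [38,-285,108],
    [38,-285,108]
  ],
  "twist": [
    [6.4,0,0],
    [6.4,0,0],
    [6.4,0,0],
    [6.4,0,0],
    [6.4,0,0],
    [6.4,0,0],
    [6.4,0,0],
    [6.4,0,0]
  ]
}}

```text
t: 1.43
tool_pos: [534.8, 43.8, 152.3]
ee_rot: [[0.001, -0.225, 0.974], [-0.002, 0.974, 0.225], [-1.0, -0.002, 0.001]]
wrist_force: [-0.2, -0.9, 0.1]
finger_gap: 85.2
```

Request:
{"fn": "move_arm", "kwargs": {
  "delta_pos": [
    [0,0,0],
    [0,0,0],
    [0,0,0]
  ],
  "twist": [
    [0,0,0],
    [0,0,0],
    [0,0,0]
  ]
}}

```text
t: 1.68
tool_pos: [530.5, 48.9, 152.8]
ee_rot: [[-0.002, -0.23, 0.973], [0.001, 0.973, 0.23], [-1.0, 0.001, -0.002]]
wrist_force: [-0.2, -1.1, -0.2]
finger_gap: 84.9
```

```bash
python3 go.py 60 14 110
```

```text
t 1.68 leg-frame tcp [ 34.6   7.1 152.8] F [-0.2 -1.1 -0.2] gap 84.9
F leg [ 1.  -0.4]
delta tool [ 42.8 -25.5   6.8] twist x 0.43760533132903434 tilt [-1.8e-03  6.0e-04 -1.0e+00]
tool axes of d [-0.001 -1.    -0.008] n [-0.002 -0.008  1.   ]
```

Request:
{"fn": "move_arm", "kwargs": {
  "delta_pos": [
    [0,-25.5,7],
    [42,-25.5,7],
    [42,-25.5,7],
    [42,-25.5,7],
    [42,-25.5,7]
  ],
  "twist": [
    [0.4,0,0],
    [0.4,0,0],
    [0.4,0,0],
    [0.4,0,0],
    [0.4,0,0]
  ]
}}

```text
t: 2.1
tool_pos: [543.7, 26.1, 112.0]
ee_rot: [[-0.001, -0.224, 0.975], [0.0, 0.975, 0.224], [-1.0, 0.0, -0.001]]
wrist_force: [-0.1, 0.5, 0.1]
finger_gap: 85.1
```

```bash
python3 go.py 60 14 36; python3 - <<'E'
from cell import r
import cv2,pickle
from h import *
for n,(a,b,e,f) in(("side",(60,210,180,360)),("top",(165,265,130,330))):
    c=r.camera(n);im=cv2.cvtColor(c['color'],cv2.COLOR_RGB2BGR)[a:b,e:f]
    cv2.imwrite(f'pics/{n}1.png',cv2.resize(im,None,fx=4,fy=4,interpolation=cv2.INTER_CUBIC))
E
```

```text
t 2.1 leg-frame tcp [ 59.7  14.9 112. ] F [-0.1  0.5  0.1] gap 85.1
F leg [-0.5  0. ]
delta tool [76.  -0.3 -0.8] twist x 0.10897806085710324 tilt [-8.e-04  3.e-04 -1.e+00]
tool axes of d [-0.    -1.    -0.002] n [-0.001 -0.002  1.   ]
```

View pics/side1.png

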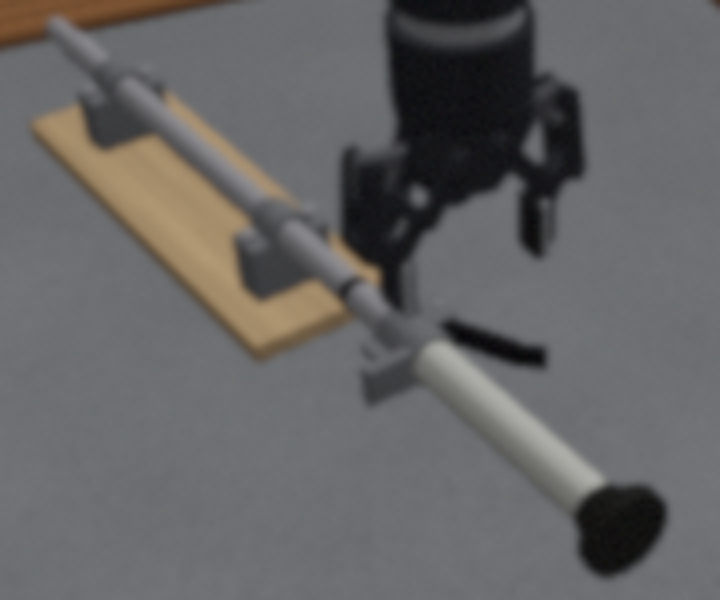

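View pics/top1.png

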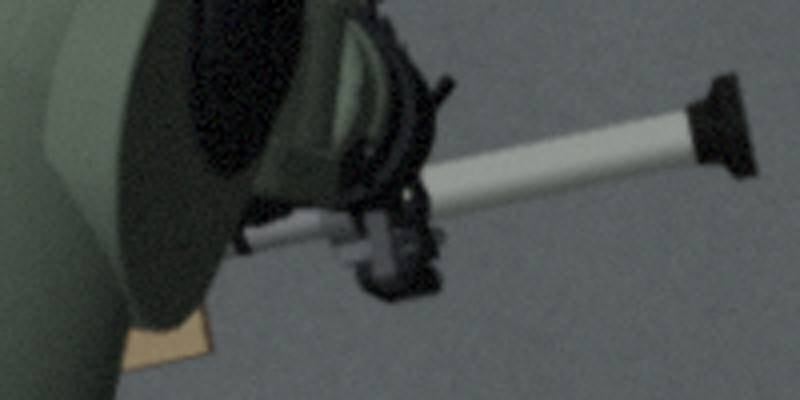

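In the side zoom the open gripper hangs above the pole, its near finger at (395,300) and far finger at (537,250). The lever sits between them and the jaws lie across the tube. In the top zoom the arm hides the collar, but the white tube and the foot boundary at (690,135) stay visible. I'm descending beside the wing.

Request:
{"fn": "move_arm", "kwargs": {
  "delta_pos": [
    [25,0,-1],
    [50,0,-1],
    [65,0,-1],
    [76,0,-1],
    [76,0,-1],
    [76,0,-1]
  ],
  "twist": [
    [0,0,0],
    [0,0,0],
    [0,0,0],
    [0,0,0],
    [0,0,0],
    [0,0,0]
  ]
}}

```text
t: 2.7
tool_pos: [543.8, 24.8, 35.8]
ee_rot: [[0.0, -0.223, 0.975], [-0.0, 0.975, 0.223], [-1.0, -0.0, 0.0]]
wrist_force: [0.1, -0.7, 0.4]
finger_gap: 84.9
```

```bash
python3 go.py 51 14 36
```

```text
t 2.7 leg-frame tcp [61.  14.7 35.8] F [ 0.1 -0.7  0.4] gap 84.9
F leg [ 0.7 -0.1]
delta tool [-0.2 10.  -0.7] twist x 0.01982340942321339 tilt [ 3.e-04 -0.e+00 -1.e+00]
tool axes of d [ 0. -1. -0.] n [ 0. -0.  1.]
```

Request:
{"fn": "move_arm", "kwargs": {
  "delta_pos": [
    [0,3,-0.5],
    [0,6,-0.5],
    [0,8,-0.5],
    [0,10,-0.5],
    [0,12,-0.5],
    [0,14,-0.5],
    [0,14,-0.5]
  ],
  "twist": [
    [0,0,0],
    [0,0,0],
    [0,0,0],
    [0,0,0],
    [0,0,0],
    [0,0,0],
    [0,0,0]
  ]
}}

```text
t: 3.28
tool_pos: [540.5, 37.3, 35.8]
ee_rot: [[0.001, -0.223, 0.975], [-0.003, 0.975, 0.223], [-1.0, -0.003, 0.001]]
wrist_force: [0.6, -5.6, 3.6]
finger_gap: 85.1
```

```bash
python3 go.py 10.5 14 36
```

```text
t 3.28 leg-frame tcp [48.1 14.3 35.8] F [ 0.6 -5.6  3.6] gap 85.1
F leg [ 5.6 -0.7]
delta tool [-0.3 37.6 -0.3] twist x 0.006027782906713943 tilt [ 0.0013 -0.0025 -1.    ]
tool axes of d [ 0.003 -1.    -0.   ] n [ 0.001 -0.     1.   ]
```

Contact is made, with 5.6 N along the pole. I'll measure how far the leg has moved from the white tube/foot boundary in the top view.

```bash
cat > foot.py <<'E'
from h import *
q=np.load('axis.npz');A=q['A']+q['n']*-4.5;d,n=q['d'],q['n']
def foot(c,z=74,lo=-40,hi=110,offs=(-6,-3,0,3,6)):
    g=cv2.cvtColor(c['color'],cv2.COLOR_RGB2GRAY).astype(np.float32);s=np.arange(lo,hi,.25);out=[]
    for o in offs:
        zz=60+np.sqrt(14**2-o*o)
        p=proj(c,np.array([[*(A+d*a+n*o),zz] for a in s])).astype(np.float32)
        f=cv2.remap(g,p[:,0].reshape(-1,1),p[:,1].reshape(-1,1),cv2.INTER_CUBIC).ravel()
        i=np.where(f<f.max()*.5)[0]
        j=[k for k in i if k>10 and f[max(0,k-40):k-8].mean()>.8*f.max()]
        out.append(s[j[0]] if j else np.nan)
    return np.array(out)
E
cat > look.py <<'E'
import sys
from foot import *
from cell import r
k=sys.argv[1]
for nm,(a,b,e,f) in(("side",(60,210,180,360)),("top",(165,265,130,330))):
    c=r.camera(nm);pickle.dump(c,open(f'pics/{nm}{k}.pkl','wb'));im=cv2.cvtColor(c['color'],cv2.COLOR_RGB2BGR)[a:b,e:f]
    cv2.imwrite(f'pics/{nm}{k}.png',cv2.resize(im,None,fx=4,fy=4,interpolation=cv2.INTER_CUBIC))
    c0=pickle.load(open(f'pics/{nm}0.pkl','rb'))
    F0,F=foot(c0),foot(c);print(nm,F0,F,'moved in',F0-F,np.nanmean(F0-F))
E
python3 look.py 2
```

```text
side [75.25 75.25 75.5  75.25 74.5 ] [73.25 73.   73.   72.75 72.  ] moved in [2.   2.25 2.5  2.5  2.5 ] 2.35
top [77.25 77.25 77.   77.25 77.25] [74.75 75.   74.75 75.   75.  ] moved in [2.5  2.25 2.25 2.25 2.25] 2.3
```

View pics/side2.png

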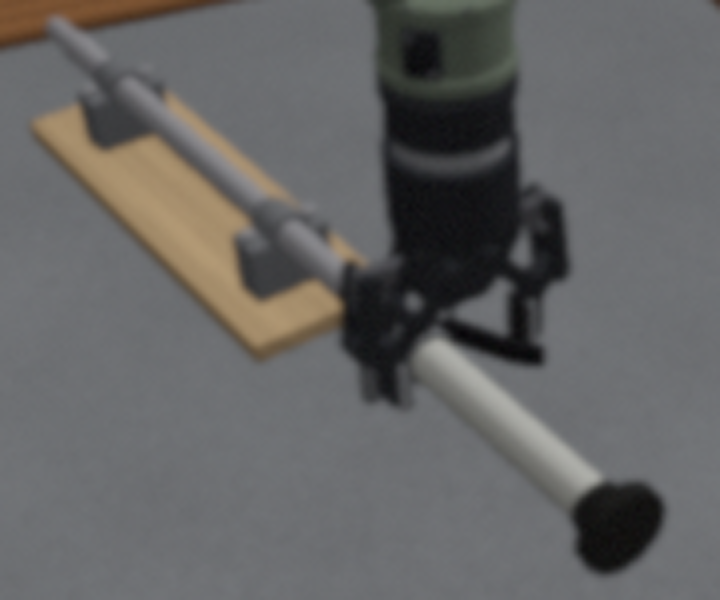

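```bash
python3 - <<'E'
from foot import *
s=np.arange(-180,-100,.25)
for nm in('top','side'):
    c=pickle.load(open(f'pics/{nm}0.pkl','rb'));g=cv2.cvtColor(c['color'],cv2.COLOR_RGB2GRAY).astype(np.float32)
    for o in(-8,-5,-2,1,4):
        zz=60+np.sqrt(121-o*o)
        p=proj(c,np.array([[*(A+d*a+n*o),zz] for a in s])).astype(np.float32)
        f=cv2.remap(g,p[:,0].reshape(-1,1),p[:,1].reshape(-1,1),cv2.INTER_CUBIC).ravel()
        f=cv2.GaussianBlur(f.reshape(-1,1),(1,21),2).ravel();gr=np.gradient(f)
        t=s<-145; e1=s[t][np.argmin(gr[t])];e2=s[t][np.argmax(gr[t])]
        k=(s>-145);i=np.where(k)[0][np.argmin(gr[k])]
        # ray to cylinder r=18
        O,D=ray(c,[p[i]]);D=D[0]
        a=np.array([(O[:2]-A)@n,O[2]-60]);b=np.array([D[:2]@n,D[2]])
        T=np.roots([b@b,2*a@b,a@a-324]);T=np.real(T).min();X=O+T*D;sc=(X[:2]-A)@d
        print(nm,o,'tape',e1,e2,'centre+4',(e1+e2)/2+4,'collar',round(sc,2),'D',round(sc-(e1+e2)/2-4,2),round(sc-e2,2))
E
```

```text
top -8 tape -167.75 -160.25 centre+4 -160.0 collar -120.97 D 39.03 39.28
top -5 tape -166.75 -160.5 centre+4 -159.625 collar -118.71 D 40.92 41.79
top -2 tape -166.25 -160.0 centre+4 -159.125 collar -118.03 D 41.09 41.97
top 1 tape -167.25 -160.25 centre+4 -159.75 collar -118.26 D 41.49 41.99
top 4 tape -166.75 -160.0 centre+4 -159.375 collar -118.65 D 40.72 41.35
side -8 tape -172.0 -161.0 centre+4 -162.5 collar -119.24 D 43.26 41.76
side -5 tape -171.25 -163.75 centre+4 -163.5 collar -118.58 D 44.92 45.17
side -2 tape -172.5 -163.5 centre+4 -164.0 collar -119.27 D 44.73 44.23
side 1 tape -170.5 -163.75 centre+4 -163.125 collar -120.34 D 42.79 43.41
side 4 tape -172.75 -164.0 centre+4 -164.375 collar -119.93 D 44.44 44.07
```

Top view gives D ≈ 41.2 mm. The side view gives about 43–44 mm but is coarser. The leg has moved 2.3 mm, so I'm pushing a further ~39 mm.

Request:
{"fn": "move_arm", "kwargs": {
  "delta_pos": [
    [0,5,0],
    [0,11,0],
    [0,17,0],
    [0,23,0],
    [0,29,0],
    [0,34,0],
    [0,37,0],
    [0,38,0]
  ],
  "twist": [
    [0,0,0],
    [0,0,0],
    [0,0,0],
    [0,0,0],
    [0,0,0],
    [0,0,0],
    [0,0,0],
    [0,0,0]
  ]
}}

```text
t: 4.05
tool_pos: [532.1, 74.3, 35.7]
ee_rot: [[0.001, -0.223, 0.975], [-0.003, 0.975, 0.223], [-1.0, -0.003, 0.001]]
wrist_force: [1.5, -6.3, 4.8]
finger_gap: 85.1
```

Request:
{"fn": "move_arm", "kwargs": {
  "delta_pos": [
    [0,0,0],
    [0,0,0],
    [0,0,0]
  ],
  "twist": [
    [0,0,0],
    [0,0,0],
    [0,0,0]
  ]
}}

```text
t: 4.3
tool_pos: [532.0, 74.4, 35.6]
ee_rot: [[0.001, -0.222, 0.975], [-0.002, 0.975, 0.222], [-1.0, -0.002, 0.001]]
wrist_force: [0.3, -4.9, 4.1]
finger_gap: 84.9
```

```bash
python3 go.py 9 14 36; python3 look.py 3
```

```text
t 4.3 leg-frame tcp [10.  14.2 35.6] F [ 0.3 -4.9  4.1] gap 84.9
F leg [ 4.8 -0.8]
delta tool [-0.5  1.  -0.2] twist x -0.02036904564906482 tilt [ 0.001  -0.0016 -1.    ]
tool axes of d [ 0.002 -1.     0.   ] n [0.001 0.    1.   ]
side [75.25 75.25 75.5  75.25 74.5 ] [34.75 35.   35.   34.5  33.75] moved in [40.5  40.25 40.5  40.75 40.75] 40.55
top [77.25 77.25 77.   77.25 77.25] [37.   36.75 36.75 37.   37.  ] moved in [40.25 40.5  40.25 40.25 40.25] 40.3
```

View pics/side3.png

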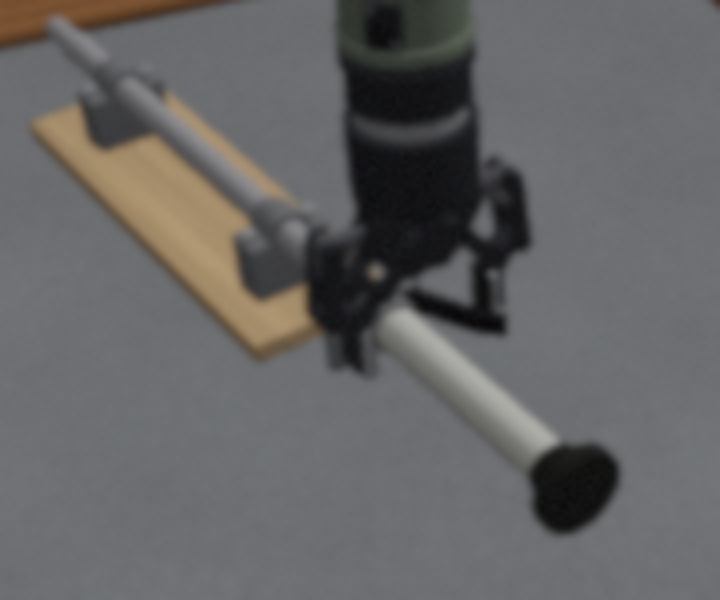

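View pics/top3.png

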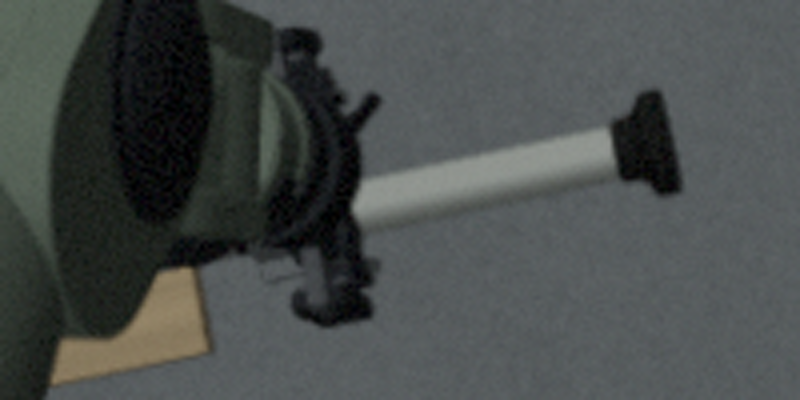

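Both cameras show 40.4 mm of travel. The lever is still open, and the gripper hides the tape. I'm adding a little more travel and holding there with the lever open.

Request:
{"fn": "move_arm", "kwargs": {
  "delta_pos": [
    [0,1.2,0],
    [0,1.2,0],
    [0,1.2,0],
    [0,1.2,0],
    [0,1.2,0],
    [0,1.2,0]
  ],
  "twist": [
    [0,0,0],
    [0,0,0],
    [0,0,0],
    [0,0,0],
    [0,0,0],
    [0,0,0]
  ]
}}

```text
t: 4.9
tool_pos: [531.8, 75.2, 35.6]
ee_rot: [[0.001, -0.222, 0.975], [-0.002, 0.975, 0.222], [-1.0, -0.002, 0.001]]
wrist_force: [1.4, -6.3, 3.0]
finger_gap: 85.1
```

```bash
python3 go.py 9 6 36; python3 look.py 4
```

```text
t 4.9 leg-frame tcp [ 9.2 14.3 35.6] F [ 1.4 -6.3  3. ] gap 85.1
F leg [ 6.4 -0. ]
delta tool [-0.4  0.1 -8.3] twist x -0.028984801727824996 tilt [ 0.0011 -0.0022 -1.    ]
tool axes of d [ 0.002 -1.     0.001] n [0.001 0.001 1.   ]
side [75.25 75.25 75.5  75.25 74.5 ] [34.   33.75 33.75 33.5  33.  ] moved in [41.25 41.5  41.75 41.75 41.5 ] 41.55
top [77.25 77.25 77.   77.25 77.25] [35.75 35.75 36.   35.75 36.  ] moved in [41.5  41.5  41.   41.5  41.25] 41.35
```

The leg is held at 41.4 mm in both views with the lever open. Now I'll shift the jaws so they centre on the tube and lever, still pushing, then close in stages.

Request:
{"fn": "move_arm", "kwargs": {
  "delta_pos": [
    [0,0.2,-3],
    [0,0.2,-6],
    [0,0.2,-8],
    [0,0.2,-8],
    [0,0.2,-8]
  ],
  "twist": [
    [0,0,0],
    [0,0,0],
    [0,0,0],
    [0,0,0],
    [0,0,0]
  ]
}}

```text
t: 5.42
tool_pos: [525.5, 73.8, 35.6]
ee_rot: [[0.004, -0.222, 0.975], [-0.002, 0.975, 0.222], [-1.0, -0.003, 0.003]]
wrist_force: [4.5, -5.3, 0.1]
finger_gap: 85.2
```

Request:
{"fn": "move_arm", "kwargs": {
  "delta_pos": [
    [0,0,0],
    [0,0,0],
    [0,0,0],
    [0,0,0]
  ],
  "twist": [
    [0,0,0],
    [0,0,0],
    [0,0,0],
    [0,0,0]
  ],
  "grip": 50
}}

```text
t: 5.75
tool_pos: [525.0, 73.7, 35.9]
ee_rot: [[0.003, -0.222, 0.975], [-0.002, 0.975, 0.222], [-1.0, -0.003, 0.002]]
wrist_force: [1.8, -5.5, 3.8]
finger_gap: 49.9
```

```bash
python3 go.py 9 6 36; python3 look.py 5
```

```text
t 5.75 leg-frame tcp [ 9.2  7.2 35.9] F [ 1.8 -5.5  3.8] gap 49.9
F leg [5.7 0.6]
delta tool [-0.1  0.2 -1.2] twist x -0.040705687664275694 tilt [ 0.003  -0.0021 -1.    ]
tool axes of d [ 0.003 -1.     0.001] n [0.002 0.001 1.   ]
side [75.25 75.25 75.5  75.25 74.5 ] [34.   33.75 33.75 33.5  33.  ] moved in [41.25 41.5  41.75 41.75 41.5 ] 41.55
top [77.25 77.25 77.   77.25 77.25] [35.75 36.   36.   35.75 36.  ] moved in [41.5  41.25 41.   41.5  41.25] 41.3
```

View pics/side5.png

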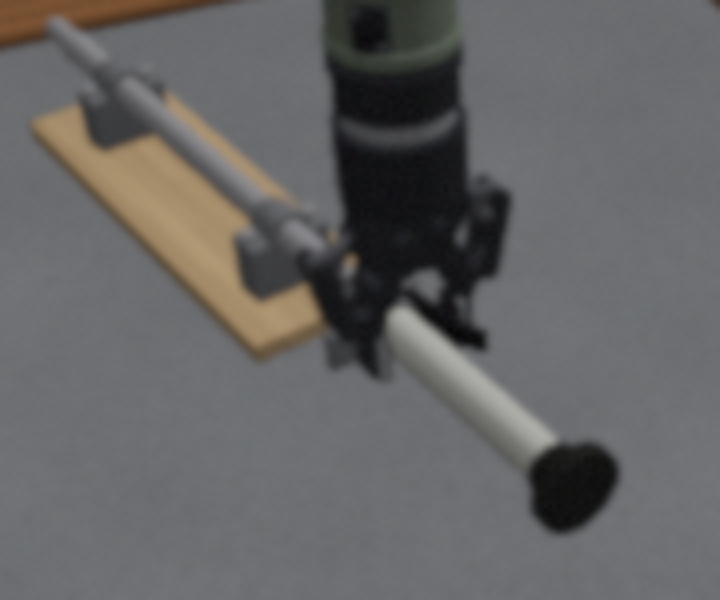

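The leg is still at 41.4 mm, the fingers straddle the tube and the lever is part shut. I'm closing fully.

Request:
{"fn": "move_arm", "kwargs": {
  "delta_pos": [
    [0,0,-1],
    [0,0,-1],
    [0,0,-1],
    [0,0,-1],
    [0,0,-1],
    [0,0,-1]
  ],
  "twist": [
    [0,0,0],
    [0,0,0],
    [0,0,0],
    [0,0,0],
    [0,0,0],
    [0,0,0]
  ],
  "grip": 0
}}

```text
t: 6.35
tool_pos: [523.2, 73.2, 36.3]
ee_rot: [[0.002, -0.221, 0.975], [-0.003, 0.975, 0.221], [-1.0, -0.003, 0.001]]
wrist_force: [-1.2, -5.8, 10.1]
finger_gap: 37.6
```

```bash
python3 go.py 9 6 36; python3 look.py 6
```

```text
t 6.35 leg-frame tcp [ 9.2  5.4 36.3] F [-1.2 -5.8 10.1] gap 37.6
F leg [ 5.4 -2.5]
delta tool [0.3 0.2 0.6] twist x -0.09539567319743221 tilt [ 0.0017 -0.0025 -1.    ]
tool axes of d [ 0.003 -1.     0.002] n [0.001 0.002 1.   ]
side [75.25 75.25 75.5  75.25 74.5 ] [34.   33.75 33.75 33.5  33.  ] moved in [41.25 41.5  41.75 41.75 41.5 ] 41.55
top [77.25 77.25 77.   77.25 77.25] [35.75 35.75 36.   35.75 36.  ] moved in [41.5  41.5  41.   41.5  41.25] 41.35
```

View pics/side6.png

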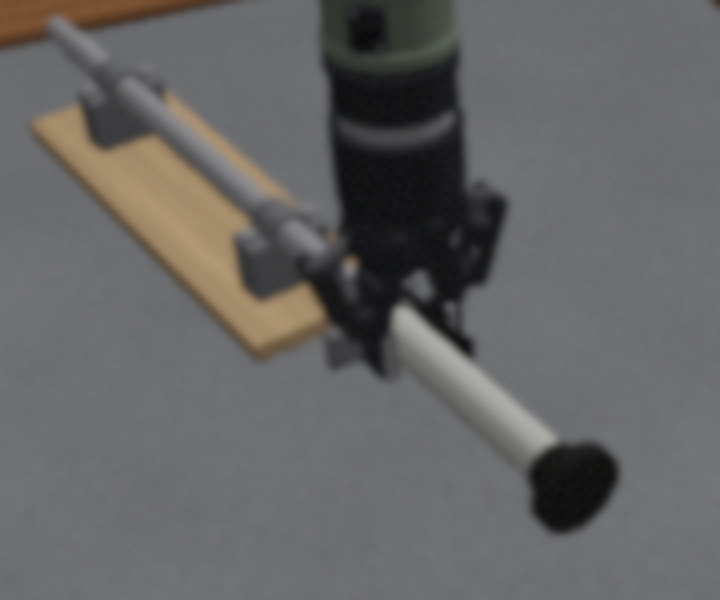

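View pics/top6.png

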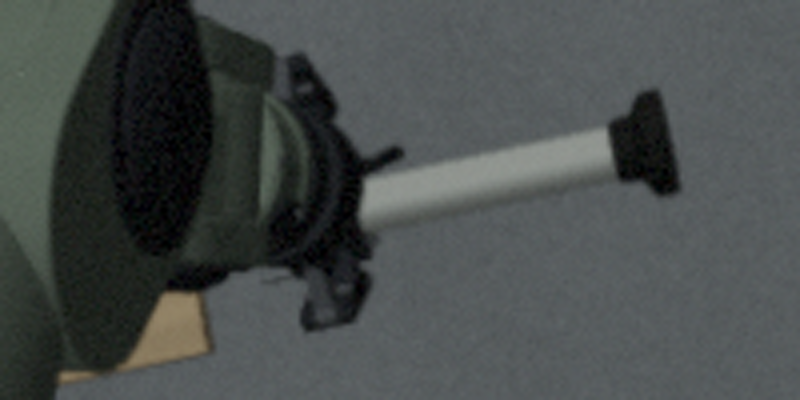

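The gap is 37.6 mm, slightly under the nominal 40. I'll check the visible lever tip's lateral position against the shut geometry and let it settle.

Request:
{"fn": "move_arm", "kwargs": {
  "delta_pos": [
    [0,0,0],
    [0,0,0],
    [0,0,0],
    [0,0,0],
    [0,0,0],
    [0,0,0]
  ],
  "twist": [
    [0,0,0],
    [0,0,0],
    [0,0,0],
    [0,0,0],
    [0,0,0],
    [0,0,0]
  ]
}}

```text
t: 6.95
tool_pos: [523.2, 73.2, 36.3]
ee_rot: [[0.002, -0.221, 0.975], [-0.003, 0.975, 0.221], [-1.0, -0.003, 0.001]]
wrist_force: [-2.2, -6.3, 9.8]
finger_gap: 37.6
```

```bash
python3 go.py 9 6 36; python3 look.py 7; python3 - <<'E'
from foot import *
Oo=np.array([515.9,81.0])-41.4*d
c=pickle.load(open('pics/top7.pkl','rb'))
im=cv2.cvtColor(c['color'],cv2.COLOR_RGB2BGR)[190:225,205:250]
cv2.imwrite('pics/lev7.png',cv2.resize(im,None,fx=14,fy=14,interpolation=cv2.INTER_CUBIC))
# expected lever outlines (z=68 top) shut and 0.1 rad
for a in(0,.07,.15):
    for u,v in((75,2),(75,-6),(57,2),(57,-6)):
        x=12+u*np.cos(a)-v*np.sin(a);y=24+u*np.sin(a)+v*np.cos(a)
        p=proj(c,[[*(Oo+x*d+y*n),68]])[0];print(a,u,v,p.round(1),'zoom',((p-[205,190])*14).round())
E
```

```text
t 6.95 leg-frame tcp [ 9.2  5.4 36.3] F [-2.2 -6.3  9.8] gap 37.6
F leg [ 5.7 -3.6]
delta tool [0.3 0.2 0.6] twist x -0.09554973771377355 tilt [ 0.0017 -0.0025 -1.    ]
tool axes of d [ 0.003 -1.     0.002] n [0.001 0.002 1.   ]
side [75.25 75.25 75.5  75.25 74.5 ] [34.   33.75 33.75 33.5  33.  ] moved in [41.25 41.5  41.75 41.75 41.5 ] 41.55
top [77.25 77.25 77.   77.25 77.25] [35.5  36.   36.   35.75 36.  ] moved in [41.75 41.25 41.   41.5  41.25] 41.35
0 75 2 [229.  201.1] zoom [335. 156.]
0 75 -6 [229.7 204.9] zoom [346. 208.]
0 57 2 [220.5 203. ] zoom [218. 181.]
0 57 -6 [221.3 206.7] zoom [228. 234.]
0.07 75 2 [228.3 198.7] zoom [327. 122.]
0.07 75 -6 [229.3 202.4] zoom [340. 173.]
0.07 57 2 [220.1 201.1] zoom [211. 156.]
0.07 57 -6 [221.  204.8] zoom [225. 207.]
0.15 75 2 [227.4 196. ] zoom [314.  84.]
0.15 75 -6 [228.7 199.6] zoom [332. 134.]
0.15 57 2 [219.3 199.1] zoom [201. 127.]
0.15 57 -6 [220.6 202.6] zoom [219. 177.]
```

View pics/lev7.png

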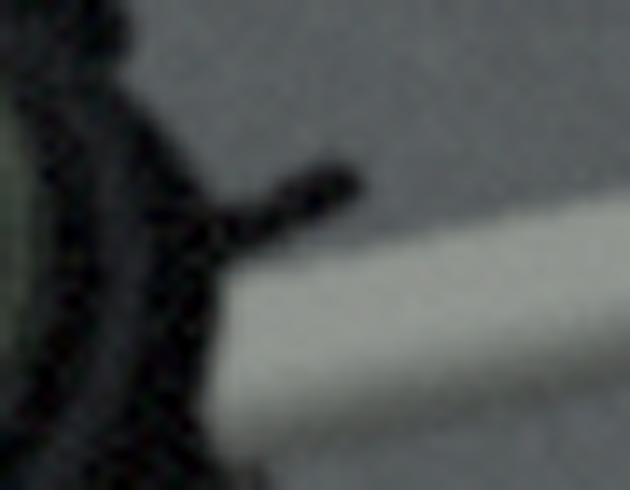

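The lever tip centre sits at zoom (345,180), against an expected (340,182) for a shut lever, and the outline is clearly not the 0.07 rad one. I'll check whether the tape/collar junction shows anywhere in the side view.

```bash
python3 - <<'E'
from foot import *
c=pickle.load(open('pics/side7.pkl','rb'));c0=pickle.load(open('pics/side0.pkl','rb'))
f=lambda c:cv2.resize(cv2.cvtColor(c['color'],cv2.COLOR_RGB2BGR)[110:160,240:290],None,fx=8,fy=8,interpolation=cv2.INTER_CUBIC)
im=np.hstack([f(c0),f(c)]);im=cv2.convertScaleAbs(im,alpha=1.5,beta=20);cv2.imwrite('pics/sz7.png',im)
E
```

```text
(no output)
```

View pics/sz7.png

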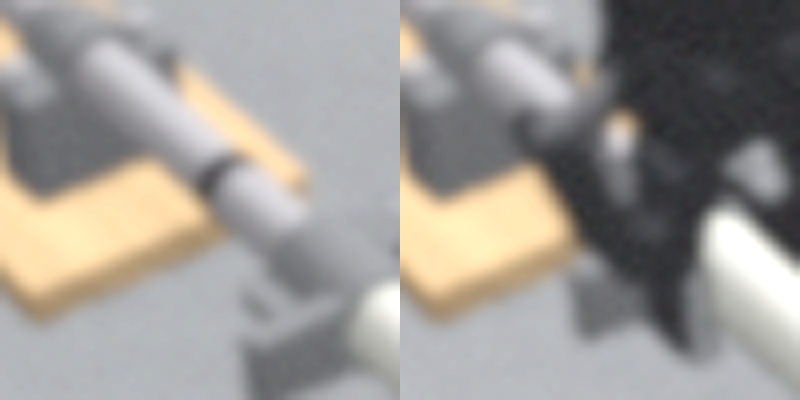

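```bash
python3 - <<'E'
from foot import *
c=pickle.load(open('pics/side7.pkl','rb'));c0=pickle.load(open('pics/side0.pkl','rb'))
for x in(266,267,268,269):
    print(x,'start',c0['color'][122:140,x].mean(1).astype(int).tolist());print(x,'now  ',c['color'][122:140,x].mean(1).astype(int).tolist())
# predicted silhouette of collar end circle r18 and tape-back circle r11 for D candidates
th=np.radians(np.arange(40,140,10))
for nm,s,rr in(('tapeback',-167.5,11),('tapefront',-159.5,11),('collar now',-118.4-41.4,18)):
    W=[[*(A+d*s+n*rr*np.cos(t)),60+rr*np.sin(t)] for t in th];print(nm,proj(c,W).round(1).tolist())
E
```

```text
266 start [134, 138, 139, 139, 139, 136, 126, 105, 76, 50, 47, 51, 60, 69, 78, 80, 82, 83]
266 now   [44, 49, 68, 94, 109, 110, 100, 83, 67, 62, 59, 53, 44, 34, 27, 22, 25, 22]
267 start [128, 135, 138, 139, 139, 137, 124, 96, 65, 58, 68, 75, 76, 75, 74, 73, 77, 84]
267 now   [30, 44, 76, 104, 121, 121, 109, 89, 72, 68, 65, 62, 54, 43, 30, 24, 23, 23]
268 start [120, 130, 136, 139, 140, 136, 121, 91, 70, 81, 94, 96, 91, 85, 79, 75, 76, 83]
268 now   [22, 36, 65, 92, 104, 103, 93, 75, 61, 62, 63, 60, 54, 44, 32, 29, 29, 27]
269 start [113, 122, 132, 137, 139, 135, 121, 92, 85, 105, 113, 111, 101, 92, 84, 79, 76, 83]
269 now   [22, 26, 43, 60, 68, 66, 59, 48, 42, 45, 48, 45, 44, 37, 33, 33, 33, 29]
tapeback [[270.9, 129.7], [270.4, 129.5], [269.9, 129.3], [269.3, 129.3], [268.6, 129.4], [268.0, 129.6], [267.3, 130.0], [266.7, 130.4], [266.2, 130.9], [265.7, 131.5]]
tapefront [[272.6, 131.2], [272.2, 131.0], [271.6, 130.8], [271.0, 130.8], [270.3, 130.9], [269.7, 131.2], [269.1, 131.5], [268.4, 131.9], [267.9, 132.4], [267.4, 133.0]]
collar now [[274.2, 128.9], [273.4, 128.5], [272.5, 128.3], [271.5, 128.3], [270.5, 128.4], [269.4, 128.8], [268.3, 129.4], [267.3, 130.1], [266.4, 130.9], [265.6, 131.9]]
```

In that window the bright tube now meets grey collar directly at row ~129. That is where the calibration predicts the collar's rim would just cover the tape (predicted rows 129–130), so the collar is at the mark. Handing in while still gripping.

```bash
python3 - <<'E'
from cell import r
print(r.close_job()); o=r.get_obs(); print(o['t'],o['finger_gap'],o['wrist_force'])
E
```

```text
the job is handed in; nothing more can be done
None
the job is handed in; nothing more can be done
```

I pushed the leg in by its wing to the tape, held it there with the lever open, then closed the jaws across the white tube and lever and handed in still gripping. No verdict was reported.

**Leg position:** Both cameras showed the leg 41.4–41.6 mm in, steady through the squeeze. From the start images, the top view put the tape about 41 mm in. The coarser side view said 43–44 mm, which I gave less weight. The gripper hides most of the collar end. In the one small gap visible from the side, the collar's rim covers the tape about as expected when the two meet.

**Lever and grip:** The lever tip is where a shut lever should be in the top view. The finger gap held at 37.6 mm, a little under the nominal 40 mm, and I did not explain the difference. I could not measure the contact forces on the tube and lever separately. At the last reading (about 7 s on the clock) wrist force was about 12 N, and I saw no sign of the other items being touched.

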